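# Close the gap in the row of mosaic candlesticks

## Task

The tiles on the candlesticks are freshly set and must not be touched or knocked. With the fingertips low on its bare wooden foot, push the stray candlestick, sliding upright along the bench, into the gap in the row until its foot touches the batten, about midway between its two neighbours and at least a finger's breadth (20 mm) clear of each. Do not lift or tip it or touch anything above its foot, keep the hand off the other candlesticks, leave everything else on the bench where it is, and take the hand away when it is home.

Things in the scene. Friction and masses are not known exactly. Their poses are not given: they have to be found in the camera images.
- stray: The mosaic candlestick standing alone in front of the row, on the robot's side, loose, about 0.5 to 1.05 kg, 268 mm tall. Round bare wooden foot, radius 45 mm, 26 mm tall (top edge bevelled 3 mm); all above it is stray_shaft. Origin: centre of the underside, z up along the shaft, on the bench at z = 0. It slides when pushed at the foot, tips if pushed high.
- stray_shaft: All of the stray candlestick above its foot, not to be touched: tiled round shaft 37 mm across from 26 to 216 mm, wooden collar 48 mm across to 226 mm, brass drip dish 68 mm across at 236 to 239 mm, socket 30 mm across to 268 mm. Fixed to the foot; same origin and axes as stray.
- left: Candlestick of the same make and size, loose, in the row with its foot against the batten: the neighbour on the left (+y) side of the gap. Origin: centre of the underside.
- right: The same, the neighbour on the right (-y) side of the gap. The two neighbours' centres are 248 to 272 mm apart. Origin: centre of the underside.
- last: The same, next in the row beyond the right neighbour. Origin: centre of the underside.
- batten: Straight wooden batten screwed to the bench beyond the row, 30 mm deep (x), 660 mm long (y), 25 mm tall; cannot move. Origin: centre of the underside; y runs along it, its -x face (15 mm from the origin) is turned to the robot and to the candlesticks.
- bottle: White plastic bottle, 60 mm across, 200 mm tall, beside the way. Origin: centre of the underside.
- glass: Tea glass, 62 mm across, 85 mm tall, beside the way. Origin: centre of the underside.
- hammer: Tile cutter's hammer lying flat, handle 220 mm along x, steel head 160 mm long across it at +x 100 mm, 26 mm tall. Origin: underside, near mid-handle.
- brush: Small brush lying flat along its x, under 250 mm long. Origin: underside.
- bowl: Terracotta bowl, 120 mm across, 55 mm tall. Origin: centre of the underside.
- star: Eight-pointed star tile lying flat, about 99 mm over its points, 13 mm thick. Origin: centre of the underside.

How it is judged:
By the outcome, as a careful person would: the job done as asked, in the order asked, and still so for the second after the job is handed in, with the robot touching nothing.
It also fails if it takes over 45 s, if anything falls off the work surface, if the arm or the gripper's body presses on something with over 40 N, if the wrist force passes 120 N, or if a joint passes its speed limit or range.

## Robot

A 7-joint arm with a two-finger parallel gripper is mounted at the origin on the work surface. World frame = base frame: x ahead of the robot, y to its left, z up, the work surface at z = 0. Lengths are in mm, angles in degrees, forces in N, time in s.
With the tool pointing down it reaches from about 350 to 900 mm from the base axis. Payload 8.1 kg.
Tool frame: the origin (TCP) lies on the front face of the gripper's body, between the roots of the fingers; the fingertips stand 73 mm ahead of it and the grasp point (between the pads) lies 54 mm ahead of it; z points along the fingers, y is the line along which they close (so a half turn about z gives the same grasp; the last joint's range is limited). The gripper opens to 85 mm and grips with 20 to 120 N. Pads are 22 mm wide; open, the fingers measure 114 mm over their backs; the gripper's body (76 mm by 85 mm) begins 54 mm behind the grasp point. The pads swing forward as they close: fully open they stand 13 mm farther back than shut.
Start: joints at [-70.164, 24.895, 1.432, 90.138, -0.665, 64.973, -4.303], TCP at [271.204, 563.104, 303.923] pointing down, gripper open.
Joint ranges: [-149.89, 149.89], [-25.12, 119.58], [-72.63, 75.52], [4.76, 147.25], [-75.54, 255.54], [6.69, 114.76], [-157.13, 157.13]. Speed limits (degrees/s): [127.2, 127.2, 172.46, 172.46, 180, 180, 180].

## Interface

Orientations are given as a 3x3 rotation matrix whose columns are the frame's x, y, z axes.
In Python, from workcell import r, grab_frame gives the robot as it stands.
- The arm moves only by the tool servo_tool, never from a script. Its argument "deltas" is a list of rows, each a list of 6 numbers: the shift along the tool's x, y, z in m, then the turn, a rotation vector about the tool's x, y, z in degrees. In form: [[x, y, z, wx, wy, wz], ...]. A call has 1 to 20 rows; each row is the pose to reach, as a shift and turn from the pose commanded when the call began, along the tool's axes at that moment; what a row does not reach only later rows make up. A row lasts 1/8 s, in which the tool goes at most 62.5 mm and 10.7 degrees, less where a joint would pass 70% of its speed; a pose out of reach is approached as far as the arm can. A call with a gripper value outside its range is refused whole. "fingers" is the opening, from -1 (shut) to 1 (fully open), set as the call begins (left out, the last holds). The fingers move at their own pace and stop on an object; the grip force is fixed at half the most. Time passes only in rows, so rows that repeat a pose let the fingers close. It gives the time, the measured TCP pose, the force, the opening and the grip force at its end, in the units of the state.
- r.observe(): the state, without advancing time (a new reading comes with each control period).
- grab_frame(name): name is "scene" or "top"; returns a dict with "img" (420x560x3 uint8, red, green, blue), "fx", "fy", "cx", "cy" (pixels), "xyz" and "attitude" of the camera in the world. Camera axes: x right, y down, z forward; pixel columns grow to the right and rows downward; lengths in mm; the calibration is good to about 2 mm. A picture is of the moment at which its call begins. There is no depth.
- r.close_job(): hands the job in; it is judged then, once.
The state is a dict: "t": time; "joint_pos": joint angles; "dq": joint speeds; "joint_torque": joint torques, N m; "tool_pos": TCP position; "orientation": TCP orientation; "contact_force": force on the tool from outside, world axes, zero at the start; "wrist_torque": the same for the moment, N m; "grip_width": finger opening in mm; "gripper_force": force on a finger pad.
Only numpy, scipy, OpenCV 4.12 (cv2) and the standard library are available. Lean on these libraries where they do the work, as an engineer would, in place of code of your own. Each camera call takes 0.05 s, during which the arm holds its last target. There are 200 camera calls.

## Working session

There is one attempt and no reset: what is moved stays moved. The work goes in short steps, Python scripts to look and compute and a tool call to move; the robot and the scene stay as the last step left them, time stands still between calls to the robot, and variables do not carry over. Pictures are saved under pics/ and viewed, at most 10 in all, crops included, and the job is handed in when it is done.

Besides the shell and the picture viewer there is one more tool, called as a command line: name --pt "numbers of a row" for each row, then --argument value for the rest. servo_tool: Moves the arm, as the interface text tells. Its arguments: {"type":"object","properties":{"deltas":{"type":"array","items":{"type":"array","items":{"type":"number"}}},"fingers":{"type":"number"}},"required":["deltas"]}

```bash
mkdir -p pics; python3 - <<'E'
from workcell import r, grab_frame
import cv2, numpy as np
for n in("scene","top"):
    f=grab_frame(n); cv2.imwrite(f"pics/{n}0.png",f["img"][:,:,::-1]); print(n,[f[k] for k in("fx","fy","cx","cy","xyz")],np.array(f["attitude"]).round(4).tolist())
o=r.observe();print(o["t"],o["tool_pos"],np.round(o["orientation"],3).tolist(),o["grip_width"])
E
```

```text
scene [383.0052262197646, 383.0052262197646, 277.8603199138673, 205.98339415885175, array([1181.04165227, -248.5121173 ,  780.92076192])] [[0.4143, 0.7049, -0.5757], [0.91, -0.3111, 0.2741], [0.0141, -0.6374, -0.7704]]
top [413.45099963066014, 413.45099963066014, 274.2317103340564, 208.7182228118672, array([ 496.83764631,   20.92856982, 1358.66024596])] [[0.0289, -0.9962, 0.0821], [-0.9996, -0.0285, 0.0056], [-0.0032, -0.0822, -0.9966]]
0.1 [271.05218256 562.78001622 303.19294   ] [[-0.901, 0.434, -0.001], [0.434, 0.901, -0.001], [-0.0, -0.001, -1.0]] 85.4387081838153
```

View pics/scene0.png

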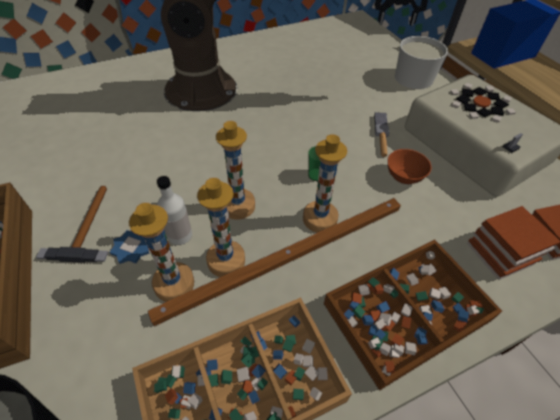

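View pics/top0.png

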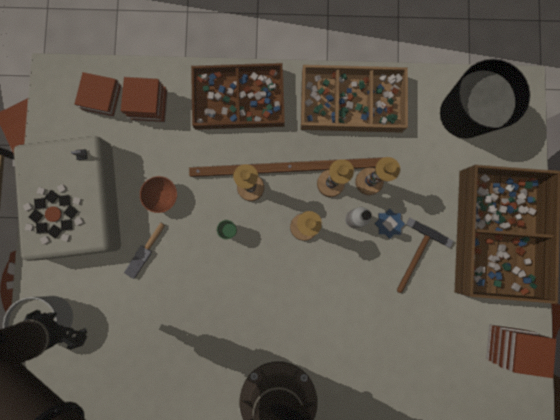

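The scene view shows the stray at about (235,205), right (225,258), last (172,282), left (320,215). In the top view the stray's foot is at about (303,230), left (251,188), right (332,185), last (369,183), the batten runs (190,172)–(400,162), the glass is at (227,229) and the bottle at (360,215).

```bash
cat > h.py <<'E'
from workcell import r, grab_frame
import cv2, numpy as np
def cast(f,u,v,z):
    d=np.array(f["attitude"])@np.array([(u-f["cx"])/f["fx"],(v-f["cy"])/f["fy"],1]); c=np.array(f["xyz"])
    return (c+d*(z-c[2])/d[2])[:2]
def proj(f,p):
    q=np.array(f["attitude"]).T@(np.array(p,float)-f["xyz"]); return np.array([f["fx"]*q[0]/q[2]+f["cx"],f["fy"]*q[1]/q[2]+f["cy"]])
def crop(f,x,y,w,h,s,name):
    cv2.imwrite(name,cv2.resize(f["img"][y:y+h,x:x+w,::-1],None,fx=s,fy=s,interpolation=cv2.INTER_CUBIC))
E
python3 - <<'E'
from h import *
t=grab_frame("top");s=grab_frame("scene")
crop(t,180,140,200,120,4,"pics/t1.png"); crop(s,120,110,260,200,3,"pics/s1.png")
for f,n in((t,"top"),(s,"scene")):
    hsv=cv2.cvtColor(f["img"],cv2.COLOR_RGB2HSV)
    m=cv2.inRange(hsv,(16,140,90),(28,255,255))
    N,_,st,c=cv2.connectedComponentsWithStats(m)
    for i in range(1,N):
        if st[i,4]>60: print(n,st[i],c[i].round(1),"z245",cast(f,*c[i],245).round())
print("batten ends top",[cast(t,*p,25).round() for p in((191,174),(400,165))])
print("bottle200",cast(t,368,214,200),"glass",cast(t,227,229,60))
E
```

```text
scene [217 122  29  25 410] [232.6 135.3] z245 [563. -65.]
scene [317 135  30  27 421] [332.9 149.3] z245 [688. 110.]
scene [199 178  35  31 636] [217.1 194.1] z245 [ 709. -149.]
scene [  4 184   6  37 114] [  6.9 202.5] z245 [ 575. -502.]
scene [131 203  36  33 762] [150.  219.4] z245 [ 718. -276.]
scene [  1 233   6  39 107] [  3.5 252.2] z245 [ 689. -508.]
batten ends top [array([712., 303.]), array([ 761., -378.])]
bottle200 [ 584.90382753 -236.1288104 ] glass [535.64239257 174.58616687]
```

View pics/t1.png

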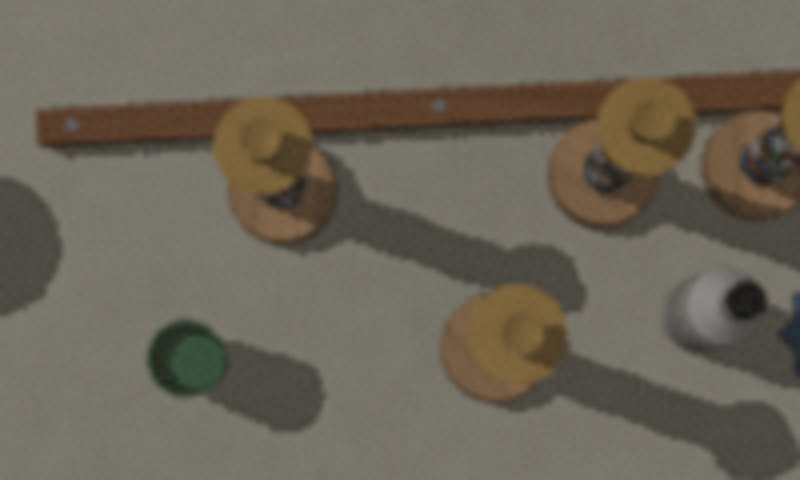

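View pics/s1.png

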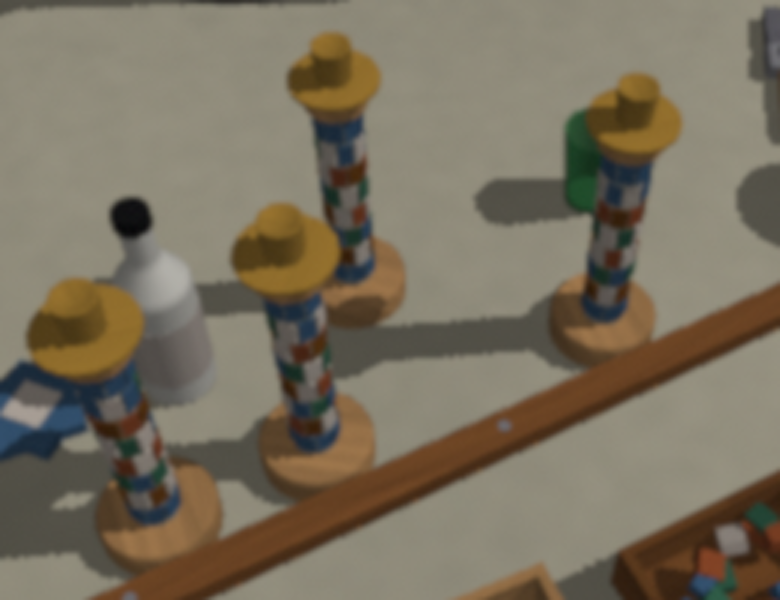

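The crops show left's foot at about (283,188)/4, right's at (604,174)/4 and the stray's at (495,348)/4. The batten's front edge runs from (38,145) to about (800,108) in the top crop.

```bash
python3 - <<'E'
from h import *
t=grab_frame("top");s=grab_frame("scene")
T=lambda u,v:((u+.5)/4+180-.5,(v+.5)/4+140-.5); S=lambda u,v:((u+.5)/3+120-.5,(v+.5)/3+110-.5)
for n,d,f,sd,sf in(("left",(263,145),(283,188),(634,118),(603,312)),("right",(647,126),(604,174),(286,250),(317,438)),("stray",(517,332),(495,348),(334,80),(350,272))):
    print(n,"dish",cast(t,*T(*d),239).round(),"foot",cast(t,*T(*f),16).round(),"scene dish",cast(s,*S(*sd),239).round(),"scene foot",cast(s,*S(*sf),24).round())
for p in((38,145),(400,128),(590,118),(790,108)): print("bat front z0",cast(t,*T(*p),0).round(),"z25",cast(t,*T(*p),25).round())
for p in((38,108),(790,73)): print("bat back z25",cast(t,*T(*p),25).round())
print("glass base",cast(t,*T(188,362),0),"rim",cast(t,*T(184,352),85),"bottle cap",cast(t,*T(745,300),200),"bottle base",cast(t,*T(698,318),20))
hsv=cv2.cvtColor(t["img"],cv2.COLOR_RGB2HSV)
print([hsv[int(T(*p)[1]),int(T(*p)[0])].tolist() for p in((500,332),(470,370),(604,200))])
E
```

```text
left dish [677. 109.] foot [678. 109.] scene dish [680. 111.] scene foot [682. 109.]
right dish [ 697. -153.] foot [ 697. -154.] scene dish [ 699. -151.] scene foot [ 702. -152.]
stray dish [554. -68.] foot [552. -68.] scene dish [558. -67.] scene foot [555. -70.]
bat front z0 [710. 314.] z25 [706. 309.]
bat front z0 [733.  14.] z25 [728.  14.]
bat front z0 [ 746. -143.] z25 [ 741. -140.]
bat front z0 [ 759. -309.] z25 [ 754. -303.]
bat back z25 [737. 310.]
bat back z25 [ 783. -303.]
glass base [533.70962424 182.77565265] rim [539.00354011 176.02581494] bottle cap [ 582.97451142 -230.18953125] bottle base [ 580.65116842 -231.32946898]
[[19, 130, 122], [15, 103, 116], [14, 103, 104]]
```

Both views agree: stray at (555,-68), left (679,109), right (699,-152), batten tilted 4.4°, so the goal is about (689,-21). I'll push along a 19° heading with two fingertips about 45 mm apart and the hand tilted back. First I move behind the stray at height.

servo_tool --pt "-0.218 -0.269 0 0 0 67" --pt "-0.436 -0.538 0 0 0 135" --pt "-0.436 -0.538 0 0 0 135" --pt "-0.436 -0.538 0 0 0 135" --pt "-0.436 -0.538 0 0 0 135" --pt "-0.436 -0.538 0 0 0 135" --pt "-0.436 -0.538 0 0 0 135" --pt "-0.436 -0.538 0 0 0 135" --pt "-0.436 -0.538 0 0 0 135" --pt "-0.436 -0.538 0 0 0 135" --pt "-0.436 -0.538 0 0 0 135" --pt "-0.436 -0.538 0 0 0 135" --pt "-0.436 -0.538 0 0 0 135" --pt "-0.436 -0.538 0 0 0 135" --pt "-0.436 -0.538 0 0 0 135" --pt "-0.436 -0.538 0 0 0 135" --pt "-0.436 -0.538 0 0 0 135" --pt "-0.436 -0.538 0 0 0 135" --fingers 0.06

```text
t: 2.55
tool_pos: [430.6, -110.8, 303.9]
orientation: [[0.944, 0.331, 0.0], [0.331, -0.944, 0.0], [0.0, -0.0, -1.0]]
contact_force: [-0.4, -0.3, -0.5]
grip_width: 45.1
gripper_force: 0.0
```

servo_tool --pt "0 0 0 0 10 0" --pt "0 0 0.0 0 20 0" --pt "0 0 0.02 0 30 0" --pt "0.005 0 0.06 0 30 0" --pt "0.01 0 0.11 0 30 0" --pt "0.012 0 0.16 0 30 0" --pt "0.012 0 0.2 0 30 0" --pt "0.012 0 0.224 0 30 0" --pt "0.012 0 0.224 0 30 0" --pt "0.012 0 0.224 0 30 0"

```text
t: 3.8
tool_pos: [447.3, -121.4, 141.4]
orientation: [[0.836, 0.353, 0.421], [0.316, -0.936, 0.158], [0.449, 0.001, -0.893]]
contact_force: [-0.1, -0.8, -0.8]
grip_width: 45.2
gripper_force: 0.0
```

```bash
python3 - <<'E'
from h import *
s=grab_frame("scene")
o=r.observe();p=np.array(o["tool_pos"]);R=np.array(o["orientation"]);print(p,R.round(3).tolist(),o["contact_force"])
for L in(60,68,73):
  print(L,[proj(s,p+R@[x,y,L]).round(1).tolist() for x in(-11,11) for y in(-37,37)])
u=proj(s,p+R@[0,0,70]).astype(int);print(u)
crop(s,u[0]-75,u[1]-60,150,120,5,"pics/s2.png")
E
```

```text
[ 446.4291492  -123.59449457  139.70528777] [[0.838, 0.348, 0.42], [0.31, -0.937, 0.158], [0.449, -0.002, -0.894]] [-0.56192368 -0.42681928 -1.26353888]
60 [[216.1, 159.8], [193.3, 173.9], [220.5, 160.8], [197.4, 175.2]]
68 [[217.2, 162.5], [194.6, 176.6], [221.6, 163.5], [198.7, 177.9]]
73 [[218.0, 164.1], [195.4, 178.3], [222.4, 165.2], [199.5, 179.6]]
[208 170]
```

View pics/s2.png

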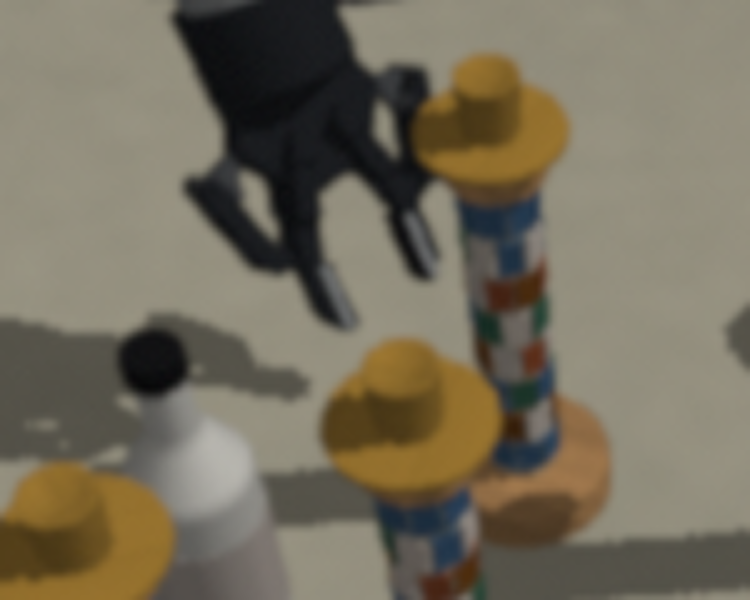

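The gripper is behind the stray at about (290,200) in the crop with clear space around it, but it stopped short of the target height and tilt. I'll check the joints.

```bash
python3 - <<'E'
from h import *
o=r.observe();print(np.round(o["joint_pos"],1),np.round(o["dq"],1),o["t"]); print([k for k in dir(r) if k[0]!='_'])
E
```

```text
[ 33.8  21.3 -17.7 135.4 -73.   10.6  19.7] [-10.8  -3.8  15.4   1.4   3.7   5.2  -6.3] 3.85
['Unreachable', 'close_job', 'observe']
```

Joints 4 to 6 are near their limits at 30° tilt this close in. I'll use less tilt (about 17°) and a slightly narrower opening. A helper will turn a target pose into deltas.

```bash
cat >> h.py <<'E'
from scipy.spatial.transform import Rotation as Ro
def delta(xyz,tilt,head=19):
    o=r.observe();p=np.array(o["tool_pos"]);R=np.array(o["orientation"])
    c,s=np.cos(np.radians(head)),np.sin(np.radians(head))
    T=np.column_stack([[c,s,0],[s,-c,0],[0,0,-1]])@Ro.from_euler("y",tilt,degrees=True).as_matrix()
    return ((R.T@(np.array(xyz)-p))/1000).round(4).tolist(),Ro.from_matrix(R.T@T).as_rotvec(degrees=True).round(1).tolist()
E
python3 -c "
from h import *
print(delta((450,-104,200),17))"
```

```text
([0.0361, -0.0172, -0.0493], [-0.6, -9.7, 1.2])
```

servo_tool --pt "0.018 -0.009 -0.025 0 -5 0.6" --pt "0.036 -0.017 -0.049 -0.6 -9.7 1.2" --pt "0.036 -0.017 -0.049 -0.6 -9.7 1.2" --pt "0.036 -0.017 -0.049 -0.6 -9.7 1.2" --pt "0.036 -0.017 -0.049 -0.6 -9.7 1.2" --fingers -0.2

```text
t: 4.47
tool_pos: [451.3, -101.0, 202.9]
orientation: [[0.901, 0.333, 0.278], [0.32, -0.943, 0.094], [0.293, 0.004, -0.956]]
contact_force: [0.6, -0.1, 1.6]
grip_width: 34.1
gripper_force: 0.0
```

```bash
python3 -c "
from h import *
o=r.observe();print(np.round(o['joint_pos'],1))
print(delta((460,-101,90),17))"
```

```text
[ -5.9  12.4  20.3 130.  -30.4  26.9 -31.2]
([-0.0253, 0.0024, 0.1103], [0.1, -0.1, 0.5])
```

servo_tool --pt "-0.006 0 0.027 0 0 0" --pt "-0.013 0.001 0.055 0 0 0" --pt "-0.019 0.002 0.083 0 0 0" --pt "-0.025 0.002 0.11 0 0 0" --pt "-0.025 0.002 0.11 0 0 0" --pt "-0.025 0.002 0.11 0 0 0.3"

```text
t: 5.22
tool_pos: [458.7, -102.0, 89.5]
orientation: [[0.905, 0.324, 0.276], [0.311, -0.946, 0.093], [0.291, 0.001, -0.957]]
contact_force: [0.1, -0.5, 0.4]
grip_width: 34.1
gripper_force: 0.0
```

```bash
python3 -c "
from h import *
o=r.observe();print(np.round(o['joint_pos'],1),o['contact_force'])
print(delta((460,-101,80),17))"
```

```text
[ 12.6  26.5  -1.8 133.2 -53.9   9.4  -7.3] [ 0.12362785 -0.53295163  0.4332823 ]
([-0.0013, -0.0005, 0.0095], [0.1, 0.1, -0.0])
```

servo_tool --pt "0.003 0 0.007 0 0 0" --pt "0.006 0 0.014 0 0 0" --pt "0.006 0 0.014 0 0 0" --pt "0.006 0 0.014 0 0 0"

```text
t: 5.72
tool_pos: [468.2, -98.1, 77.5]
orientation: [[0.904, 0.326, 0.276], [0.312, -0.945, 0.094], [0.291, 0.001, -0.957]]
contact_force: [-0.0, 0.1, -0.2]
grip_width: 34.1
gripper_force: 0.0
```

```bash
python3 - <<'E'
from h import *
s=grab_frame("scene");t=grab_frame("top")
o=r.observe();p=np.array(o["tool_pos"]);R=np.array(o["orientation"]);print(p,o["contact_force"],np.round(o["joint_pos"],1))
for L in(65,71):
  q=p+R@[11,0,L]; print(L,q.round(1),"behind along p / lateral",[(555-q[0])*.9455+(-68-q[1])*.3256,-(555-q[0])*.3256+(-68-q[1])*.9455])
a=s["img"][135:225,170:270,::-1];b=t["img"][190:290,240:340,::-1]
cv2.imwrite("pics/c3.png",np.hstack([cv2.resize(a,(400,400*90//100)),cv2.resize(b,(400,400))[:360]]))
E
```

```text
[468.14300387 -98.30239988  77.55102771] [-0.32597025 -0.46856172  0.34984509] [ 13.2  28.4  -3.4 132.4 -56.8   7.8  -4.9]
65 [496.  -88.8  18.6] behind along p / lateral [np.float64(62.52609175771279), np.float64(0.45897694574633263)]
71 [497.7 -88.2  12.8] behind along p / lateral [np.float64(60.77767929979561), np.float64(0.467704713546631)]
```

View pics/c3.png

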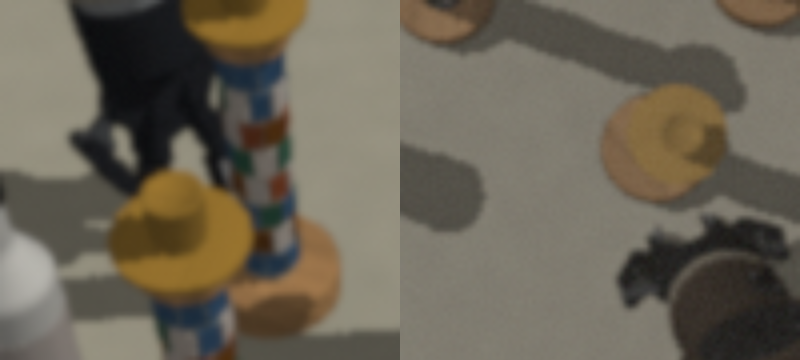

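The fingertips are low behind the foot with about a 20 mm gap. I'll start pushing slowly.

servo_tool --pt "0.0029 0 0.0009 0 0 0" --pt "0.0058 0 0.0017 0 0 0" --pt "0.0086 0 0.0026 0 0 0" --pt "0.0115 0 0.0035 0 0 0" --pt "0.0144 0 0.0044 0 0 0" --pt "0.0163 0 0.005 0 0 0" --pt "0.0182 0 0.0055 0 0 0" --pt "0.0201 0 0.0061 0 0 0" --pt "0.022 0 0.0067 0 0 0" --pt "0.0239 0 0.0073 0 0 0" --pt "0.0258 0 0.0079 0 0 0" --pt "0.0287 0 0.0087 0 0 0" --pt "0.0316 0 0.0096 0 0 0" --pt "0.0344 0 0.0105 0 0 0" --pt "0.0373 0 0.0113 0 0 0"

```text
t: 7.7
tool_pos: [503.6, -86.0, 77.0]
orientation: [[0.905, 0.325, 0.274], [0.311, -0.946, 0.093], [0.289, 0.001, -0.957]]
contact_force: [-5.0, -3.1, 2.6]
grip_width: 33.8
gripper_force: 3.1
```

```bash
cat > m.py <<'E'
from h import *
import sys
t=grab_frame("top");s=grab_frame("scene");o=r.observe();p=np.array(o["tool_pos"]);R=np.array(o["orientation"])
q=p+R@[11,0,70]; print("tcp",p.round(1),"front tip",q.round(1),"pred stray",(q[:2]+41.5*np.array([.9455,.3256])).round(1),"F",np.round(o["contact_force"],1),np.round(o["joint_pos"],1))
cam=np.array(o["tool_pos"])
hsv=cv2.cvtColor(s["img"],cv2.COLOR_RGB2HSV)
m=cv2.inRange(hsv,(16,140,90),(28,255,255));N,_,st,c=cv2.connectedComponentsWithStats(m)
for i in range(1,N):
    if st[i,4]>200: print("scene dish",st[i,4],cast(s,*c[i],245).round())
crop(t,230,140,150,110,5,sys.argv[1]);
E
python3 m.py pics/d1.png
```

```text
tcp [504.1 -85.7  77.2] front tip [533.3 -75.8  13.3] pred stray [572.5 -62.3] F [-4.4 -1.8  1.2] [  5.8  29.9   2.8 128.7 -55.1  10.9  -9.5]
scene dish 446 [579. -61.]
scene dish 431 [688. 110.]
scene dish 680 [ 708. -149.]
scene dish 791 [ 718. -276.]
```

Contact force is about 5 N and the stray is sliding as predicted: (16,+5) mm in the scene view. Continuing.

servo_tool --pt "0.0038 0 0.0012 0 0 0" --pt "0.0077 0 0.0023 0 0 0" --pt "0.0115 0 0.0035 0 0 0" --pt "0.0153 0 0.0046 0 0 0" --pt "0.0191 0 0.0058 0 0 0" --pt "0.023 0 0.0069 0 0 0" --pt "0.0268 0 0.0081 0 0 0" --pt "0.0306 0 0.0092 0 0 0" --pt "0.0345 0 0.0104 0 0 0" --pt "0.0383 0 0.0115 0 0 0" --pt "0.0421 0 0.0127 0 0 0" --pt "0.046 0 0.0138 0 0 0" --pt "0.0498 0 0.015 0 0 0" --pt "0.0536 0 0.0162 0 0 0" --pt "0.0574 0 0.0173 0 0 0" --pt "0.0613 0 0.0185 0 0 0" --pt "0.0651 0 0.0196 0 0 0" --pt "0.0689 0 0.0208 0 0 0" --pt "0.0728 0 0.0219 0 0 0" --pt "0.0766 0 0.0231 0 0 0"

```text
t: 10.3
tool_pos: [581.0, -59.4, 77.8]
orientation: [[0.904, 0.326, 0.276], [0.312, -0.945, 0.094], [0.291, 0.001, -0.957]]
contact_force: [-4.0, -1.5, -2.2]
grip_width: 34.1
gripper_force: 1.8
```

```bash
python3 m.py pics/d2.png
```

```text
tcp [581.4 -59.2  77.9] front tip [610.8 -49.3  14.2] pred stray [650.  -35.7] F [-1.9 -0.3 -1.8] [ -5.3  33.9  12.4 119.8 -51.3  17.3 -18.7]
scene dish 432 [688. 109.]
scene dish 497 [657. -35.]
scene dish 661 [ 709. -149.]
scene dish 800 [ 717. -276.]
```

View pics/d2.png

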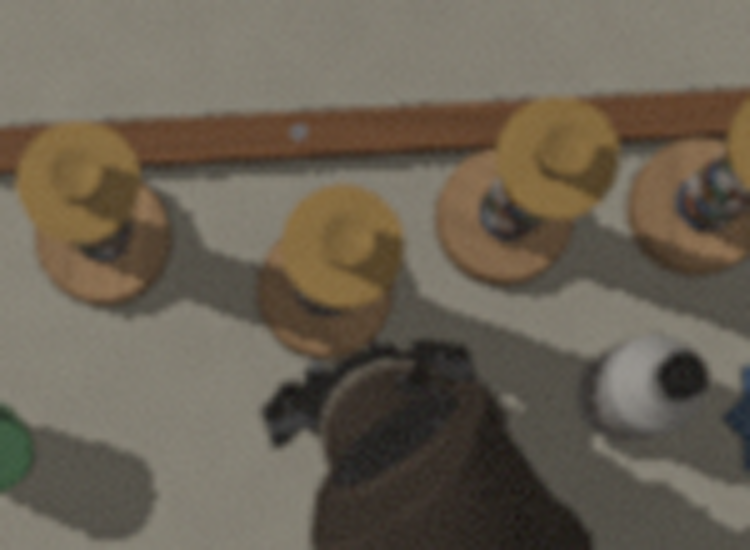

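The stray is upright at about (325,300) in the crop and needs about 44 mm more at 20°. The neighbours have not moved.

servo_tool --pt "0.0034 0 0.001 0 0 0" --pt "0.0067 0 0.002 0 0 0" --pt "0.01 0 0.003 0 0 0" --pt "0.0134 0 0.004 0 0 0" --pt "0.0167 0 0.005 0 0 0" --pt "0.0201 0 0.006 0 0 0" --pt "0.0234 0 0.007 0 0 0" --pt "0.0268 0 0.0081 0 0 0" --pt "0.0301 0 0.0091 0 0 0" --pt "0.033 0 0.01 0 0 0" --pt "0.035 0 0.0106 0 0 0" --pt "0.0364 0 0.011 0 0 0"

```text
t: 11.9
tool_pos: [616.8, -47.1, 77.9]
orientation: [[0.904, 0.326, 0.276], [0.312, -0.945, 0.094], [0.291, 0.002, -0.957]]
contact_force: [-4.5, -1.7, 0.6]
grip_width: 34.4
gripper_force: 2.2
```

```bash
python3 m.py pics/d3.png
```

```text
tcp [616.9 -47.1  77.9] front tip [646.2 -37.1  14.1] pred stray [685.4 -23.6] F [-2.9 -1.5 -0.6] [ -9.1  36.1  15.8 115.3 -49.7  20.3 -22.7]
scene dish 436 [688. 110.]
scene dish 543 [693. -23.]
scene dish 637 [ 708. -150.]
scene dish 808 [ 717. -277.]
```

Not touching yet, with about 5 mm to go. I'll advance in small steps.

servo_tool --pt "0.001 0 0.0003 0 0 0" --pt "0.002 0 0.0006 0 0 0" --pt "0.0029 0 0.0009 0 0 0" --pt "0.0034 0 0.001 0 0 0"

```text
t: 12.5
tool_pos: [620.1, -46.0, 77.9]
orientation: [[0.904, 0.326, 0.276], [0.312, -0.946, 0.093], [0.291, 0.002, -0.957]]
contact_force: [-4.7, -1.6, -0.5]
grip_width: 33.8
gripper_force: 2.1
```

servo_tool --pt "0.0007 0 0.0002 0 0 0" --pt "0.0014 0 0.0004 0 0 0"

```text
t: 12.75
tool_pos: [621.4, -45.5, 77.9]
orientation: [[0.904, 0.326, 0.276], [0.312, -0.945, 0.094], [0.291, 0.002, -0.957]]
contact_force: [-4.9, -1.3, -1.8]
grip_width: 34.4
gripper_force: 2.1
```

servo_tool --pt "0.0008 0 0.0002 0 0 0" --pt "0.0015 0 0.0005 0 0 0"

```text
t: 13.0
tool_pos: [623.0, -45.0, 77.8]
orientation: [[0.904, 0.326, 0.276], [0.312, -0.945, 0.094], [0.291, 0.002, -0.957]]
contact_force: [-4.8, -1.9, 0.3]
grip_width: 34.3
gripper_force: 2.2
```

servo_tool --pt "0.0008 0 0.0002 0 0 0" --pt "0.0015 0 0.0005 0 0 0"

```text
t: 13.25
tool_pos: [624.1, -44.6, 77.7]
orientation: [[0.904, 0.326, 0.275], [0.312, -0.946, 0.094], [0.291, 0.001, -0.957]]
contact_force: [-6.7, -2.1, 2.1]
grip_width: 34.3
gripper_force: 3.7
```

servo_tool --pt "0.0008 0 0.0002 0 0 0" --pt "0.0012 0 0.0004 0 0 0"

```text
t: 13.5
tool_pos: [624.4, -44.6, 77.5]
orientation: [[0.905, 0.325, 0.274], [0.311, -0.946, 0.094], [0.29, 0.001, -0.957]]
contact_force: [-11.4, -2.7, 5.5]
grip_width: 34.3
gripper_force: 5.8
```

```bash
python3 m.py pics/d4.png
```

```text
tcp [624.4 -44.6  77.6] front tip [653.5 -34.6  13.8] pred stray [692.8 -21.1] F [-10.4  -4.3   6. ] [ -9.9  36.6  16.6 114.3 -49.3  21.1 -23.7]
scene dish 437 [688. 109.]
scene dish 547 [700. -21.]
scene dish 636 [ 708. -151.]
scene dish 804 [ 718. -277.]
```

View pics/d4.png

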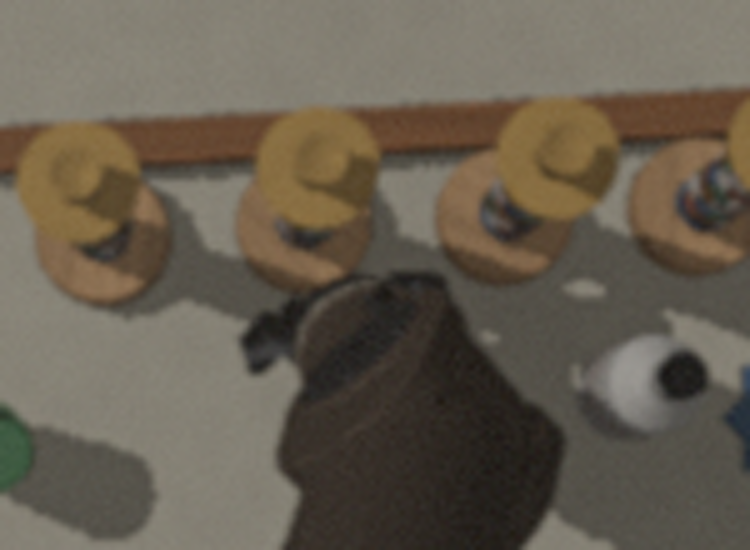

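The foot is against the batten (force rose to 11 N with the motion stopped), at about (303,225) between left (103,240) and right (504,215). Now I'll back straight out, then up.

servo_tool --pt "-0.0015 0 -0.0005 0 0 0" --pt "-0.003 0 -0.0009 0 0 0" --pt "-0.006 0 -0.0018 0 0 0" --pt "-0.012 0 -0.0036 0 0 0" --pt "-0.022 0 -0.0067 0 0 0" --pt "-0.036 0 -0.011 0 0 0" --pt "-0.052 0 -0.0158 0 0 0" --pt "-0.068 0 -0.0206 0 0 0" --pt "-0.084 0 -0.0255 0 0 0" --pt "-0.095 0 -0.029 0 0 0" --pt "-0.09 0 -0.048 0 0 0" --pt "-0.081 0 -0.077 0 0 0" --pt "-0.07 0 -0.115 0 0 0" --pt "-0.06 0 -0.15 0 0 0" --pt "-0.06 0 -0.15 0 0 0" --pt "-0.06 0 -0.15 0 0 0"

```text
t: 15.6
tool_pos: [529.5, -76.5, 203.3]
orientation: [[0.904, 0.326, 0.276], [0.312, -0.945, 0.094], [0.291, 0.001, -0.957]]
contact_force: [-0.2, -0.6, -0.9]
grip_width: 34.3
gripper_force: 0.0
```

```bash
python3 m.py pics/d5.png
```

```text
tcp [529.2 -76.7 202.7] front tip [558.4 -66.7 138.9] pred stray [597.6 -53.2] F [ 0.2  0.5 -0.4] [-16.8  19.2  29.5 122.  -35.6  30.9 -31.7]
scene dish 431 [688. 110.]
scene dish 519 [699. -20.]
scene dish 620 [ 708. -150.]
scene dish 795 [ 717. -276.]
```

View pics/d5.png

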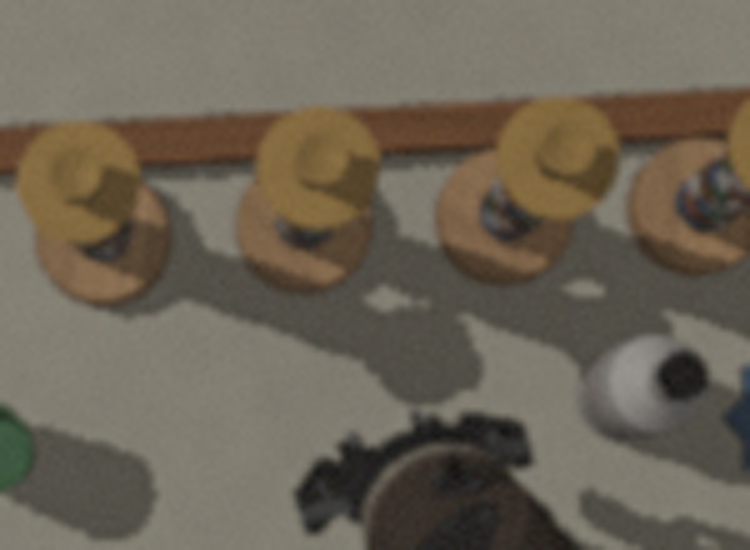

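The stray is upright, in line with the row and midway, with its foot at (303,225) in the crop. The hand is clear and everything else is where it was.

```bash
python3 -c "
from workcell import r
print(r.close_job())"
```

```text
the job is handed in; nothing more can be done
None
```

The stray candlestick stands upright in the gap with its foot against the batten, about midway between its neighbours with roughly 40 mm clear on each side; the hand is clear and the job is handed in (no verdict was returned).

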